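# Turn the microscope light up four clicks and store the level

### The job

At the microscope's light controller, turn the brightness dial up (clockwise) by exactly four clicks from where it stands, pushing its bar round with a fingertip and not pinching it, then press the round button beside the dial all the way down and let it come up again, so that this level is stored. Leave the magnetic stirrer's knob and everything else on the bench where it is.

Things in the scene. Friction and masses are not known exactly. Their poses are not given: they have to be found in the camera images.
- console: The microscope's light controller: cream desk case fixed to the bench, 150 mm deep (x), 190 mm wide (y). Its dark panel rises along x at 0.22 rad, from 36 mm high at the robot's side to 69 mm at the far edge. Origin: centre of the underside; x away from the robot (yaw within 0.25 rad), y left, z up. Dial in the left part of the panel, button in the right part, 89 mm apart.
- dial (a joint): Brightness dial: rad, growing clockwise seen from above. Nine click-stops 0.5236 rad (30 degrees) apart, 0 the lowest, 4.19 the highest; at the start it rests at the 2nd, 3rd or 4th. It stays put until the bar's end is pushed sideways with 3 to 6 N (0.1 N m about the axis); the force falls away half-way to the next stop, then the dial snaps home by itself and stays.
- dial_centre (a point): Point on the dial's axis at the top of its bar; the axis is square to the panel. The dial is a grey disc 64 mm across whose top is 6 mm above the panel, and across it an upright black bar 66 mm long and 13 mm thick whose top is 27 mm above the panel (21 mm of bar side stands above the disc).
- dial_pointer (a point): Point at the top of the bar's end that carries the white line, 33 mm from the axis at the height of dial_centre; it goes round with the dial. At the lowest position it lies 120 degrees anticlockwise of the panel's uphill direction.
- store (a joint): The round store button: travel in m, 0 up, 0.005 fully down along the panel's normal, spring-loaded (about 1.5 N to start, 5 N fully down).
- store_top (a point): Centre of the top of the round grey store button, 24 mm across, standing 17 mm above the panel in a black collar (40 mm across, 12 mm high); it moves with the button.
- stirrer: A white magnetic stirrer, not to be used: 160 x 150 mm, 64 mm high with its round 116 mm plate, a smooth round black knob on its sloping nose. It may stand to the left or right of the console. Origin: centre of its underside.
- knob_mark (a point): Mark near the rim of the stirrer's smooth round knob (28 mm across, 13 mm tall), 12 mm from its axis; leave alone.
- beaker: glass beaker, 60 mm wide, 70 mm tall, standing on the stirrer's plate; leave alone. Origin: centre of its underside.
- vial: amber glass vial with white cap, 26 mm wide, 58 mm tall, standing on the bench; leave alone. Origin: centre of its underside.
- dish: lidded Petri dish, 91 mm wide, 15 mm tall, lying on the robot's side of the console; leave alone. Origin: centre of its underside.
- tube_block: black tube block, 60 x 90 mm, 81 mm tall with its capped tubes, beyond the stirrer; leave alone. Origin: centre of its underside.
- tip_box: purple pipette-tip box with pale lid, 84 x 122 mm, 61 mm tall, on the robot's side of the stirrer; leave alone. Origin: centre of its underside.
- forceps: steel forceps, 120 mm long, 6 mm thick, lying flat; leave alone. Origin: centre of its underside.
- reagent: white screw-cap jar, 48 mm wide, 85 mm tall, standing just beyond the console; leave alone. Origin: centre of its underside.

How it is judged:
On the way, in this order (a step that is already met when the one before it is completed fails the run):
1. the dial has been turned clockwise by exactly four clicks (distance of dial_pointer from where it was at the start of the episode between 0.0545 and 0.0595 m and value of joint dial above 2.36 rad and velocity of joint dial between -0.2 and 0.2 rad/s), for 0.2 s.
2. with the dial so set, the store button is pressed all the way down (distance of dial_pointer from where it was at the start of the episode between 0.0545 and 0.0595 m and value of joint dial above 2.36 rad and value of joint store above 0.004 m), for 0.05 s.
At the end, for the whole second after the job is handed in: The dial rests in the click-stop four clicks clockwise of where it started (within about 8 degrees), the store button is up again, and the stirrer's knob (4 mm) and the loose things (20 mm) are where they were (distance of dial_pointer from where it was at the start of the episode between 0.0545 and 0.0595 m and value of joint dial above 2.36 rad and velocity of joint dial between -0.1 and 0.1 rad/s and value of joint store below 0.001 m and distance of knob_mark from where it was at the start of the episode below 0.004 m and distance of each of beaker, vial, dish, tube_block, tip_box, forceps, reagent from where it was at the start of the episode below 0.02 m); the robot touches nothing.
It fails at once if the dial's bar is pinched between the fingers (over 8 N on both of its sides) (contact force between the fingers and dial_c0 above 8 N and contact force between the fingers and dial_c1 above 8 N).
It fails at once if the stirrer's knob is turned (distance of knob_mark from where it was at the start of the episode above 0.004 m).
It fails at once if another thing on the bench is lifted, carried or pushed away by over 20 mm (distance of any of beaker, vial, dish, tube_block, tip_box, forceps, reagent from where it was at the start of the episode above 0.02 m).
It also fails if it takes over 61 s, if anything falls off the work surface, if the arm or the gripper's body presses on something with over 40 N, if the wrist force passes 120 N, or if a joint passes its speed limit or range.

### The arm

A 6-joint arm with a two-finger parallel gripper is mounted at the origin on the work surface. World frame = base frame: x ahead of the robot, y to its left, z up, the work surface at z = 0. Lengths are in m, angles in rad, forces in N, time in s.
With the tool pointing down it reaches from about 0.35 to 0.85 m from the base axis. Payload 8.1 kg.
Tool frame: the origin (TCP) lies between the finger pads; the fingertips stand 11 mm ahead of it and the grasp point (between the pads) lies 8 mm behind it (robot.tips_ahead is the distance from the TCP to the fingertips, in m); z points along the fingers, y is the line along which they close (so a half turn about z gives the same grasp; the last joint's range is limited). The gripper opens to 93 mm and grips with 3 to 60 N. Pads are 15 mm wide; open, the fingers measure 128 mm over their backs; the gripper's body (75 mm by 188 mm) begins 65 mm behind the grasp point.
Start: joints at [1.065, 0.13, 1.488, -0, 1.523, -0.085], TCP at [0.245, 0.548, 0.23] pointing down, gripper open.
Joint ranges: [-2.96, 2.96], [-0.89, 2.26], [0.02, 2.5], [-1.34, 4.48], [0, 2.73], [-2.66, 2.66]. Speed limits (rad/s): [2.39, 2.39, 2.79, 3.14, 3.14, 3.14].

### API

Orientations are given as a rotation vector (axis times angle).
In Python, from plant import robot gives the robot as it stands. The module is installed in compiled form; this text tells all that it offers.
- The arm moves only by the tool move_arm, never from a script. Its argument "deltas" is one flat list of numbers, 7 for each row, row after row: the shift along the tool's x, y, z in m, then the turn, a rotation vector about the tool's x, y, z in rad, then the opening, from 0 (shut) to 1 (fully open). A call has 1 to 12 rows; each row is the pose to reach, as a shift and turn from the pose commanded when the call began, along the tool's axes at that moment; what a row does not reach only later rows make up. A row lasts 1/8 s, in which the tool goes at most 62.5 mm and 10.7 degrees, less where a joint would pass 70% of its speed; a pose out of reach is approached as far as the arm can. A call with a gripper value outside its range is refused whole. The fingers move at their own pace and stop on an object; "squeeze" is the grip in N (left out, the last holds). Time passes only in rows, so rows that repeat a pose let the fingers close. It gives the time, the measured TCP pose, the force, the opening and the grip force at its end, in the units of the state.
- robot.read_state(): the state, without advancing time (a new reading comes with each control period).
- robot.read_camera(name): name is "scene" or "top" or "wrist"; returns (picture, depth): 400x640x3 uint8, red, green, blue; 400x640 float32, m along the optical axis (not along the pixel's ray), 0 where there is no reading.
- robot.camera_model(name): a dict with "K" (3x3 intrinsics, pixels), "R" (3x3) and "t" (3): a world point X has camera coordinates R X + t; the wrist camera has in their place "tool_from_camera" (4x4, takes a point from camera to tool coordinates, whose origin is the TCP and whose axes are the flange's). Camera axes: x right, y down, z forward; pixel columns grow to the right and rows downward; lengths in m; the calibration is good to about 2 mm. A picture is of the moment at which its call begins: read the wrist's pose just before it. camera_model takes no time and is no camera call.
- robot.close_job(): hands the job in; it is judged then, once.
Trained networks look in the newest picture that a camera, given by its name, has taken for a name from the list of things; names that differ only in an ending like _2 or _b are one class to them, and where a whole thing is asked for, a point or a joint stands for the part that bears it (a point fixed in the world has none). Each returns a list of dicts, best first, with "confidence" (0 to 1); they miss things now and then, are a little off and sometimes report something else, mostly with a low value. They report only what shows in the picture. A call takes as long as a camera call.
- robot.recognise(camera, label): "uv" ([column, row] in pixels, amid what is visible of it).
The state is a dict: "t": time; "q": joint angles; "dq": joint speeds; "joint_torque": joint torques, N m; "tool_pos": TCP position; "orientation": TCP orientation; "force": force on the tool from outside, world axes, zero at the start; "wrist_torque": the same for the moment, N m; "opening": finger opening in m; "gripper_force": force on a finger pad.
Only numpy, scipy, OpenCV 4.12 (cv2) and the standard library are available. Lean on these libraries where they do the work, as an engineer would, in place of code of your own. Each camera call takes 0.05 s, during which the arm holds its last target. There are 200 camera calls.

## Working session

There is one attempt and no reset: what is moved stays moved. The work goes in short steps, Python scripts to look and compute and a tool call to move; the robot and the scene stay as the last step left them, time stands still between calls to the robot, and variables do not carry over. Pictures are saved under pics/ and viewed, at most 10 in all, crops included, and the job is handed in when it is done.

Besides the shell and the picture viewer there is one more tool, called after "Request:" as name(argument=value, ...) on one line, values as JSON. move_arm: Moves the arm, as the interface text tells. Its arguments: {"type":"object","properties":{"deltas":{"type":"array","items":{"type":"number"}},"squeeze":{"type":"number"}},"required":["deltas"]}

```bash
mkdir -p pics; cat > h.py <<'E'
import numpy as np, cv2
from scipy.spatial.transform import Rotation as Rn
from plant import robot
def look(cam,fn=None):
    s=robot.read_state(); im,d=robot.read_camera(cam); m=robot.camera_model(cam)
    K=np.array(m["K"])
    if cam=="wrist":
        T=np.eye(4);T[:3,:3]=Rn.from_rotvec(s["orientation"]).as_matrix();T[:3,3]=s["tool_pos"]
        T=T@np.array(m["tool_from_camera"])
    else:
        T=np.eye(4);R=np.array(m["R"]);T[:3,:3]=R.T;T[:3,3]=-R.T@np.array(m["t"])
    if fn: cv2.imwrite("pics/"+fn,im[:,:,::-1])
    v,u=np.mgrid[0:400,0:640]
    c=np.stack([(u-K[0,2])/K[0,0]*d,(v-K[1,2])/K[1,1]*d,d],-1)
    P=c@T[:3,:3].T+T[:3,3]; P[d==0]=np.nan
    return im,P,K,T
E
python3 - <<'E'
from h import *
im,P,K,T=look("top","top.png")
for l in ["console","dial","dial_pointer","store_top","stirrer","reagent"]:
    for r in robot.recognise("top",l)[:2]:
        u,v=np.round(r["uv"]).astype(int); print(l,r["confidence"],u,v,P[v,u].round(3))
look("scene","scene.png"); print(robot.read_state())
E
```

```text
console 0.69 388 213 [ 0.509 -0.206  0.06 ]
console 0.47 375 220 [ 0.493 -0.175  0.079]
dial 0.92 375 218 [ 0.497 -0.176  0.08 ]
dial_pointer 0.96 378 220 [ 0.493 -0.182  0.075]
store_top 0.48 419 221 [ 0.489 -0.267  0.074]
stirrer 0.61 223 210 [0.523 0.141 0.067]
reagent 0.71 406 161 [ 0.616 -0.246  0.081]
{'t': 0.4, 'q': array([ 1.06460427e+00,  1.30499702e-01,  1.48833542e+00, -5.51894770e-06,
        1.52298053e+00, -8.54153669e-02]), 'dq': array([ 0.00142879, -0.00144964, -0.00098578,  0.00049708,  0.00024463,
        0.001907  ]), 'joint_torque': array([-9.80879531e-05, -5.58979440e+01, -4.91326261e+01,  7.67361699e-02,
        2.64845265e-02, -3.53204211e-05]), 'tool_pos': array([0.24504297, 0.5476161 , 0.22950117]), 'orientation': array([-6.56076370e-01, -3.07226183e+00,  3.37594622e-04]), 'force': array([-0.67696041,  0.17892509,  0.37538174]), 'wrist_torque': array([ 0.00243604,  0.00149791, -0.02856461]), 'gripper_force': 0.0, 'opening': 0.09327189328806182}
```

View pics/top.png

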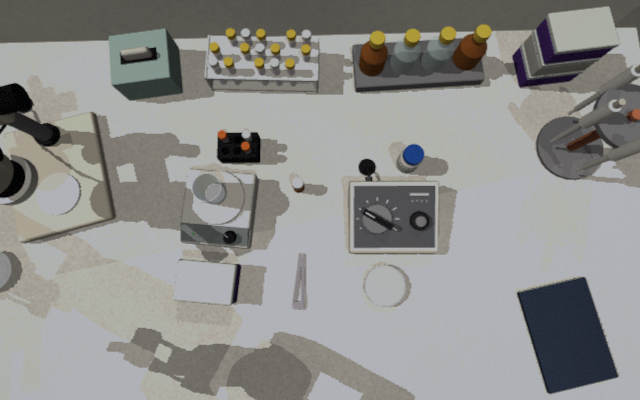

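View pics/scene.png

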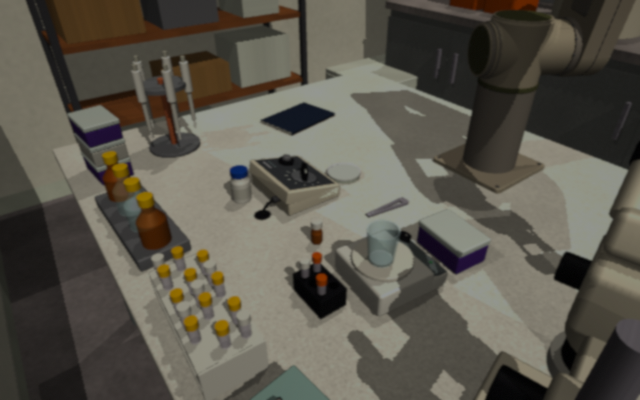

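The top view shows the console at px 348–440 × 181–253, with the dial at (378,219) and the button at (420,221). The bar runs (360,210)–(397,229), so the pointer is the upper-left end, about 60° anticlockwise of uphill. That makes it stop index 2. The stirrer is far to the left. Next I hover over the dial.

```bash
cat >> h.py <<'E'
def toolR(hx,yaw=0.,tilt=0.22):
    # tool z = -panel normal; tool x has heading hx (measured within panel from uphill, ccw) 
    up=np.array([np.cos(tilt)*np.cos(yaw),np.cos(tilt)*np.sin(yaw),np.sin(tilt)])
    n=np.array([-np.sin(tilt)*np.cos(yaw),-np.sin(tilt)*np.sin(yaw),np.cos(tilt)])
    l=np.cross(n,up); x=np.cos(hx)*up+np.sin(hx)*l
    return np.stack([x,np.cross(-n,x),-n],1)
def delta(p,R):
    s=robot.read_state();R0=Rn.from_rotvec(s["orientation"]).as_matrix()
    return (R0.T@(np.array(p)-s["tool_pos"])).round(4), Rn.from_matrix(R0.T@R).as_rotvec().round(4)
E
python3 - <<'E'
from h import *
print(np.array(robot.camera_model("wrist")["tool_from_camera"]).round(3))
print(delta([.43,-.18,.25],toolR(2.67)))
E
```

```text
[[-0.001 -0.958 -0.286  0.079]
 [ 1.    -0.001  0.     0.   ]
 [-0.    -0.286  0.958 -0.155]
 [ 0.     0.     0.     1.   ]]
(array([-0.466 , -0.5886, -0.0204]), array([-0.0952, -0.1985,  0.0506]))
```

```bash
python3 - <<'E'
from h import *
print(delta([.455,-.205,.245],toolR(2.67)))
E
```

```text
(array([-0.4991, -0.6012, -0.0154]), array([-0.0952, -0.1985,  0.0506]))
```

Request:
move_arm(deltas=[-0.1,-0.12,-0.015,-0.02,-0.04,0.01,0,-0.2,-0.24,-0.015,-0.04,-0.08,0.02,0,-0.3,-0.36,-0.015,-0.06,-0.12,0.03,0,-0.4,-0.48,-0.015,-0.08,-0.16,0.04,0,-0.499,-0.601,-0.015,-0.095,-0.1985,0.05,0,-0.499,-0.601,-0.015,-0.095,-0.1985,0.05,0,-0.499,-0.601,-0.015,-0.095,-0.1985,0.05,0,-0.499,-0.601,-0.015,-0.095,-0.1985,0.05,0,-0.499,-0.601,-0.015,-0.095,-0.1985,0.05,0,-0.499,-0.601,-0.015,-0.095,-0.1985,0.05,0,-0.499,-0.601,-0.015,-0.095,-0.1985,0.05,0,-0.499,-0.601,-0.015,-0.095,-0.1985,0.05,0], squeeze=10)

```text
t: 1.9
tool_pos: [0.4468, -0.1769, 0.2449]
orientation: [0.684, 2.844, 0.075]
force: [1.3, 0.8, 0.4]
opening: 0.0006
gripper_force: 0.0
```

Request:
move_arm(deltas=[0,0,0,0,0,0,0])

```text
t: 2.02
tool_pos: [0.4462, -0.1782, 0.2432]
orientation: [0.692, 2.846, 0.075]
force: [0.9, 0.4, 0.7]
opening: 0.0005
gripper_force: 0.0
```

```bash
python3 - <<'E'
from h import *
im,P,K,T=look("wrist","w1.png"); np.savez("w1.npz",im=im,P=P,K=K,T=T)
for l in ["dial","dial_pointer","dial_centre","store_top","console"]:
    for r in robot.recognise("wrist",l)[:2]:
        u,v=np.round(r["uv"]).astype(int); print(l,r["confidence"],u,v,P[v,u].round(4))
E
```

```text
dial 0.82 320 185 [ 0.4905 -0.1792  0.0731]
dial_pointer 0.64 318 188 [ 0.4907 -0.1819  0.0767]
dial_centre 0.7 319 185 [ 0.4898 -0.18    0.0735]
store_top 0.71 241 222 [ 0.4891 -0.2691  0.0707]
store_top 0.43 319 188 [ 0.4911 -0.181   0.077 ]
```

View pics/w1.png

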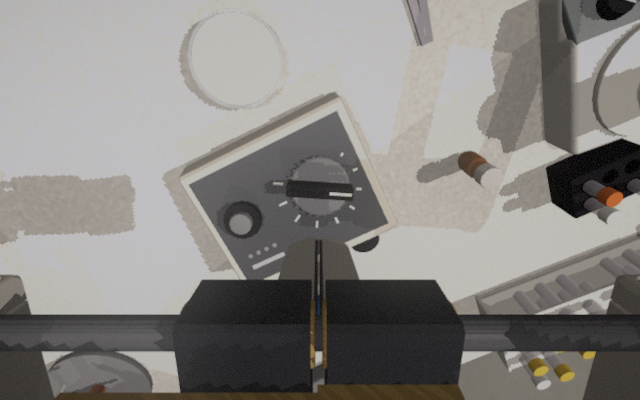

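The wrist view shows the bar from (288,189) to (353,193) with the white line at its right end, about (342,194). The button is at (241,222). The closed fingers are at the bottom, around (318,260). Next I fit the plane, the bar and the button from depth.

```bash
python3 - <<'E'
from h import *
d=np.load("w1.npz");P=d["P"];im=d["im"].astype(int)
v,u=np.mgrid[0:400,0:640]
g=im.sum(2)
poly=np.zeros((400,640),np.uint8);cv2.fillPoly(poly,[np.array([[192,182],[338,110],[388,218],[330,240],[285,240],[242,272]])],1)
m=(poly>0)&(np.hypot(u-320,v-187)>48)&(np.hypot(u-242,v-220)>30)&np.isfinite(P[...,0])
X=P[m];c=X.mean(0);n=np.linalg.svd(X-c,full_matrices=False)[2][2];n*=np.sign(n[2])
k=abs((X-c)@n)<.004;c=X[k].mean(0);n=np.linalg.svd(X[k]-c,full_matrices=False)[2][2];n*=np.sign(n[2])
print("n",n,"tilt",np.arccos(n[2]),"yaw",np.arctan2(-n[1],-n[0]),"rms",((X[k]-c)@n).std(), "c",c)
h=(P-c)@n
hm=np.where(poly>0,h,np.nan)
print("heights button",np.nanmedian(h[218:226,237:245]),"disc",np.nanmedian(h[205:210,310:325]),"bar",np.nanmedian(h[185:193,300:330]))
b=(poly>0)&(h>.020)&(h<.032)&(np.hypot(u-320,v-187)<45)
B=P[b]; bc=B.mean(0); w=np.linalg.svd(B-bc,full_matrices=False)[2][0]; w*=np.sign(w[0])
q=(B-bc)@w; s=np.cross(n,w); t=(B-bc)@s
print("bar n",b.sum(),"c",bc,"dir",w,"len",np.percentile(q,[1,99]),"th",np.percentile(t,[2,98]))
# disc: fit circle on disc-height pts
dd=(poly>0)&(h>.003)&(h<.009)&(np.hypot(u-320,v-187)<50)
x=P[dd]; U=np.array([np.cos(.22),0,np.sin(.22)]);U-=n*(U@n);U/=np.linalg.norm(U);L=np.cross(n,U)
pts=np.stack([(x-c)@U,(x-c)@L],1).astype(np.float32)
hull=cv2.convexHull(pts)[:,0]; (cx,cy),r=cv2.minEnclosingCircle(pts);A=np.c_[2*hull,np.ones(len(hull))];f=np.linalg.lstsq(A,(hull**2).sum(1),rcond=None)[0]
print("disc",c+U*f[0]+L*f[1],np.sqrt(f[2]+f[0]**2+f[1]**2), "enc",c+U*cx+L*cy,r)
bb=(poly>0)&(h>.0135)&(np.hypot(u-242,v-220)<28); y=P[bb]; print("button",y.mean(0),len(y), ((y-c)@n).mean())
print("baraxis heading rel U deg",np.degrees(np.arctan2(w@L,w@U)))
E
```

```text
n [-0.2190037   0.00146351  0.97572293] tilt 0.22079828196029885 yaw -0.006682480442714146 rms 0.000728438845807295 c [ 0.48355649 -0.25160186  0.04897553]
heights button 0.020490681805678812 disc 0.005258876096982805 bar 0.025781499535673057
bar n 908 c [ 0.49418499 -0.18188137  0.07753293] dir [0.50542368 0.85540846 0.11323992] len [-0.0318193   0.03191697] th [-0.00670719  0.00571157]
disc [ 0.50030555 -0.18242208  0.05263114] 0.03246653204219987 enc [ 0.50042549 -0.18234203  0.05265794] 0.03306654840707779
button [ 0.48942809 -0.26959841  0.07046418] 416 0.019654722423012118
baraxis heading rel U deg 58.804805419518544
```

```bash
cat >> h.py <<'E'
YAW=-.02; A=np.array([.4998,-.1819,.0524]) # dial axis on panel
def pose(beta,r,off,ht): # beta pointer heading deg rel uphill; off trailing offset; ht tips above panel
    R=toolR(np.radians(beta+90),YAW); return A-R[:,2]*(ht+.011)+R[:,1]*r+R[:,0]*off, R
E
python3 - <<'E'
from h import *
s=robot.read_state();print(s["tool_pos"],s["dq"].round(3),s["q"].round(2))
print(delta(*pose(60,.025,.026,.045)),delta(*pose(60,.025,.026,.010)))
E
```

```text
[ 0.44673661 -0.17304787  0.24483714] [ 0.002 -0.003  0.    -0.    -0.003 -0.002] [-0.57 -0.43  1.98  0.12  1.4  -1.68]
(array([0.0116, 0.0235, 0.1435]), array([ 0.0044, -0.0013,  0.0742])) (array([0.0115, 0.0234, 0.1785]), array([ 0.0044, -0.0013,  0.0742]))
```

```bash
cat >> h.py <<'E'
def bar():
    im,P,K,T=look("wrist"); R=toolR(0,YAW); Uv,n=R[:,0],-R[:,2]; L=np.cross(n,Uv)
    D=P-A; x,y,h=D@Uv,D@L,D@n
    rr=np.hypot(x,y); b=(h>.021)&(h<.033)&(rr<.04)
    if b.sum()>50:
        p=np.stack([x[b],y[b]],1); (cx,cy),(w,l),a=cv2.minAreaRect((p*1000).astype(np.float32))
        dv=np.linalg.svd(p-p.mean(0),full_matrices=False)[2][0]
        print("bar n",b.sum(),"mean",p.mean(0).round(4),"rect",round(cx,1),round(cy,1),round(w,1),round(l,1),"axis deg",np.degrees(np.arctan2(dv[1],dv[0]))%180, "h",np.median(h[b]).round(4))
    pb=np.hypot(x+.006,y+.088)
    k=(h>.0145)&(h<.024)&(pb<.025); 
    if k.sum()>20: print("button",k.sum(),x[k].mean().round(4),y[k].mean().round(4),np.median(h[k]).round(4), np.ptp(x[k]),np.ptp(y[k]))
    pl=(abs(y+.045)<.01)&(abs(x)<.03);print("panel h",np.nanmedian(h[pl]).round(4))
    return im
E
python3 - <<'E'
from h import *
bar()
print(delta(*pose(60,.025,.026,.045)))
E
```

```text
bar n 895 mean [-0.     -0.0003] rect 0.7 -0.4 66.0 13.5 axis deg 59.808478202545096 h 0.026
button 407 -0.0043 -0.088 0.0199 0.02280950011086559 0.022610263604401964
panel h -0.0001
(array([0.0117, 0.0236, 0.1436]), array([ 0.0044, -0.0011,  0.0744]))
```

Request:
move_arm(deltas=[0.012,0.0235,0.05,0.004,0,0.074,0,0.012,0.0235,0.1,0.004,0,0.074,0,0.012,0.0235,0.14,0.004,0,0.074,0,0.012,0.0235,0.14,0.004,0,0.074,0,0.012,0.0235,0.15,0.004,0,0.074,0,0.012,0.0235,0.16,0.004,0,0.074,0,0.012,0.0235,0.17,0.004,0,0.074,0,0.012,0.0235,0.178,0.004,0,0.074,0,0.012,0.0235,0.178,0.004,0,0.074,0,0.012,0.0235,0.178,0.004,0,0.074,0])

```text
t: 3.62
tool_pos: [0.4855, -0.1481, 0.0708]
orientation: [0.789, 2.821, 0.082]
force: [0.0, -0.5, 0.1]
opening: 0.0005
gripper_force: 0.0
```

```bash
cat >> h.py <<'E'
def rel(): # current tool in dial frame
    s=robot.read_state();R0=Rn.from_rotvec(s["orientation"]).as_matrix();D=s["tool_pos"]-A
    R=toolR(0,YAW);Uv,n=R[:,0],-R[:,2];L=np.cross(n,Uv)
    y=R0[:,1]; print("t",s["t"],"xyh",(D@Uv).round(4),(D@L).round(4),"tip h",(D@n-.011).round(4),"beta",np.degrees(np.arctan2(y@L,y@Uv)).round(2),"F",s["force"].round(1),"q",s["q"].round(2))
    print("in tool: off",(R0[:,0]@D).round(4),"r",(R0[:,1]@D).round(4))
E
python3 - <<'E'
from h import *
rel(); im=bar(); cv2.imwrite("pics/w2.png",im[:,:,::-1])
def seq(bs,off,r=.025,ht=.010):
    for b in bs: print(b,*delta(*pose(b,r,off,ht)))
seq([60,60-8,60-16,60-24,60-30],.014)
E
```

```text
t 3.625 xyh -0.0106 0.0336 tip h 0.0102 beta 59.89 F [ 0.  -0.5  0.1] q [-0.47 -0.18  2.11  0.11  1.02 -1.54]
in tool: off 0.0261 r 0.0237
bar n 325 mean [-0.0173  0.0301] rect -5.7 29.3 12.9 38.4 axis deg 172.8568115272392 h 0.0274
button 1370 -0.0046 -0.087 0.0199 0.02477350246475389 0.02410010344013505
panel h -0.0001
60 [-0.0118  0.0012  0.0003] [-0.0001 -0.0017 -0.0019]
52 [-0.0154  0.0029  0.0003] [-0.0002 -0.0017  0.1377]
44 [-0.0193  0.0041  0.0003] [-0.0004 -0.0017  0.2774]
36 [-0.0232  0.0048  0.0003] [-0.0005 -0.0017  0.417 ]
30 [-0.0262  0.0049  0.0003] [-0.0006 -0.0017  0.5217]
```

View pics/w2.png

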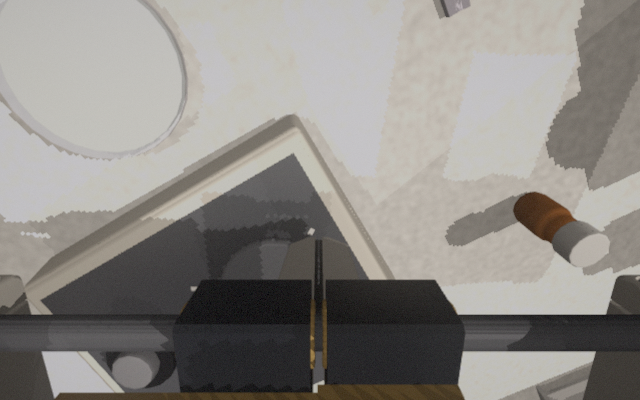

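The fingertips sit behind the bar, clear of everything. Now I work out the full arc.

```bash
python3 - <<'E'
from h import *
for b in [60]+[60-5.5*i for i in range(1,12)]:
    d,r=delta(*pose(b,.025,.014,.010)); print(*d.round(4),0,0,r[2].round(3))
c=np.array([-.014,-.025])
print("second call, relative to its start")
for i in range(1,12):
    a=np.radians(5*i+.0); M=np.array([[np.cos(a),-np.sin(a)],[np.sin(a),np.cos(a)]]); print(5*i,(c-M@c).round(4),a.round(3))
E
```

```text
-0.0118 0.0012 0.0003 0 0 -0.002
-0.0143 0.0025 0.0003 0 0 0.094
-0.0169 0.0034 0.0003 0 0 0.19
-0.0195 0.0042 0.0003 0 0 0.286
-0.0222 0.0047 0.0003 0 0 0.382
-0.025 0.0049 0.0003 0 0 0.478
-0.0277 0.0048 0.0003 0 0 0.574
-0.0304 0.0045 0.0003 0 0 0.67
-0.0331 0.004 0.0003 0 0 0.766
-0.0357 0.0032 0.0003 0 0 0.862
-0.0383 0.0021 0.0003 0 0 0.958
-0.0407 0.0008 0.0003 0 0 1.054
second call, relative to its start
5 [-0.0022  0.0011] 0.087
10 [-0.0046  0.0021] 0.175
15 [-0.0069  0.0028] 0.262
20 [-0.0094  0.0033] 0.349
25 [-0.0119  0.0036] 0.436
30 [-0.0144  0.0037] 0.524
35 [-0.0169  0.0035] 0.611
40 [-0.0193  0.0032] 0.698
45 [-0.0218  0.0026] 0.785
50 [-0.0242  0.0018] 0.873
55 [-0.0264  0.0008] 0.96
```

Request:
move_arm(deltas=[-0.006,0.001,0,0,0,0,0,-0.0118,0.0012,0,0,0,0,0,-0.0143,0.0025,0,0,0,0.094,0,-0.0169,0.0034,0,0,0,0.19,0,-0.0195,0.0042,0,0,0,0.286,0,-0.0222,0.0047,0,0,0,0.382,0,-0.025,0.0049,0,0,0,0.478,0,-0.0277,0.0048,0,0,0,0.574,0,-0.0304,0.0045,0,0,0,0.67,0,-0.0331,0.004,0,0,0,0.766,0,-0.0357,0.0032,0,0,0,0.862,0,-0.0357,0.0032,0,0,0,0.862,0])

```text
t: 5.18
tool_pos: [0.5173, -0.1641, 0.0779]
orientation: [1.918, 2.262, 0.206]
force: [0.4, -1.2, -0.3]
opening: 0.001
gripper_force: 0.0
```

```bash
python3 - <<'E'
from h import *
rel(); look("top"); 
_,P,_,_=look("wrist","w3.png")
for b in [8,3,-2,-7,-12,-17,-22,-27,-32,-37,-42,-47,-52,-56]:
    d,r=delta(*pose(b,.025,.014,.010)); print(b,*d.round(4),0,0,r[2].round(3))
E
```

```text
t 5.175 xyh 0.0223 0.0182 tip h 0.0102 beta 10.53 F [ 0.4 -1.2 -0.3] q [-0.47 -0.09  2.02  0.11  1.02 -0.68]
in tool: off 0.0138 r 0.0252
8 -0.0012 0.0006 0.0 0 0 0.046
3 -0.0035 0.0017 0.0 0 0 0.133
-2 -0.0058 0.0025 0.0 0 0 0.22
-7 -0.0083 0.0031 0.0 0 0 0.308
-12 -0.0107 0.0035 0.0 0 0 0.395
-17 -0.0132 0.0037 0.0 0 0 0.482
-22 -0.0157 0.0036 0.0 0 0 0.57
-27 -0.0182 0.0034 0.0 0 0 0.657
-32 -0.0207 0.0029 0.0 0 0 0.744
-37 -0.0231 0.0022 0.0 0 0 0.831
-42 -0.0254 0.0013 0.0 0 0 0.918
-47 -0.0277 0.0002 0.0 0 0 1.006
-52 -0.0298 -0.001 0.0 0 0 1.093
-56 -0.0314 -0.0022 0.0 0 0 1.163
```

View pics/w3.png

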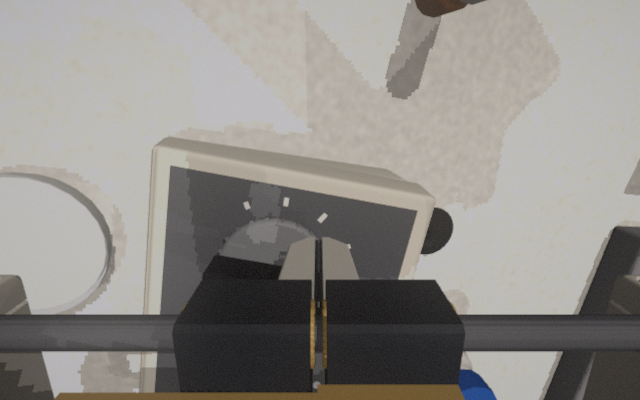

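The bar, at about (245,268), has turned with the finger and has snapped ahead to about 0°. I continue to about −55°.

Request:
move_arm(deltas=[-0.0035,0.0017,0,0,0,0.133,0,-0.0058,0.0025,0,0,0,0.22,0,-0.0083,0.0031,0,0,0,0.308,0,-0.0107,0.0035,0,0,0,0.395,0,-0.0132,0.0037,0,0,0,0.482,0,-0.0157,0.0036,0,0,0,0.57,0,-0.0182,0.0034,0,0,0,0.657,0,-0.0207,0.0029,0,0,0,0.744,0,-0.0231,0.0022,0,0,0,0.831,0,-0.0254,0.0013,0,0,0,0.918,0,-0.0277,0.0002,0,0,0,1.006,0,-0.0298,-0.001,0,0,0,1.093,0])

```text
t: 6.78
tool_pos: [0.5206, -0.1933, 0.0786]
orientation: [2.898, 0.961, 0.316]
force: [0.4, 1.4, 0.5]
opening: 0.0005
gripper_force: 0.7
```

```bash
python3 - <<'E'
from h import *
rel()
E
```

```text
t 6.775 xyh 0.0262 -0.011 tip h 0.01 beta -52.17 F [0.4 1.4 0.5] q [-0.52 -0.05  1.98  0.12  1.03  0.36]
in tool: off 0.014 r 0.0247
```

Request:
move_arm(deltas=[0.006,0,0,0,0,0,0,0.012,0,0,0,0,0,0,0.012,0,-0.02,0,0,0,0,0.012,0,-0.06,0,0,0,0,0.012,0,-0.1,0,0,0,0,0.012,0,-0.13,0,0,0,0,0.012,0,-0.13,0,0,0,0,0.012,0,-0.13,0,0,0,0])

```text
t: 7.78
tool_pos: [0.5018, -0.1853, 0.2066]
orientation: [2.898, 0.964, 0.315]
force: [0.2, -0.2, -0.4]
opening: 0.0006
gripper_force: 0.0
```

```bash
python3 - <<'E'
from h import *
rel(); im=bar(); cv2.imwrite("pics/w4.png",im[:,:,::-1])
R=toolR(0,YAW);Bp=A+R[:,0]*-.0046-R[:,1]*-.0875*-1 if 0 else A+R[:,0]*-.0046-np.cross(-R[:,2],R[:,0])*.0875
for ht in (.04,.022,.0165,.0105): print(ht,*delta(Bp-R[:,2]*(ht+.011),toolR(np.radians(-52.2+90),YAW)))
E
```

```text
t 7.775 xyh 0.0356 -0.0034 tip h 0.1391 beta -52.06 F [ 0.2 -0.2 -0.4] q [-0.52 -0.24  1.9   0.11  1.29  0.39]
in tool: off 0.0259 r 0.0241
bar n 1180 mean [ 0.0024 -0.0001] rect 1.6 -0.7 13.6 66.0 axis deg 119.89324322128671 h 0.0259
button 239 0.003 -0.086 0.0196 0.014665648009959594 0.019565562552423532
panel h -0.0003
0.04 [-0.083   0.0425  0.0984] [-0.004   0.0018  0.0021]
0.022 [-0.083   0.0426  0.1164] [-0.004   0.0018  0.0021]
0.0165 [-0.083   0.0426  0.1219] [-0.004   0.0018  0.0021]
0.0105 [-0.0829  0.0426  0.1279] [-0.004   0.0018  0.0021]
```

View pics/w4.png

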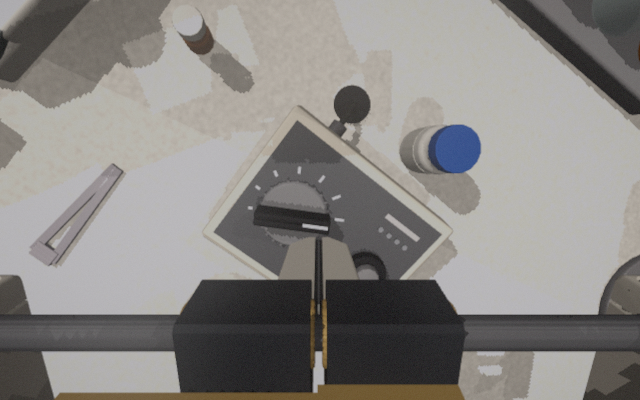

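The bar axis is now −60.1°, with the white line at the right end, about (318,227), which is exactly four clicks. Next I press the button.

Request:
move_arm(deltas=[-0.03,0.015,0,0,0,0,0,-0.06,0.03,0,0,0,0,0,-0.083,0.0425,0.03,-0.004,0.002,0.002,0,-0.083,0.0425,0.07,-0.004,0.002,0.002,0,-0.083,0.0425,0.098,-0.004,0.002,0.002,0,-0.083,0.0425,0.108,-0.004,0.002,0.002,0,-0.083,0.0425,0.115,-0.004,0.002,0.002,0,-0.083,0.0425,0.119,-0.004,0.002,0.002,0,-0.083,0.0425,0.122,-0.004,0.002,0.002,0,-0.083,0.0425,0.122,-0.004,0.002,0.002,0])

```text
t: 9.07
tool_pos: [0.4885, -0.27, 0.0807]
orientation: [2.895, 0.958, 0.321]
force: [-1.3, 0.3, 2.7]
opening: 0.0004
gripper_force: 1.4
```

```bash
python3 - <<'E'
from h import *
rel()
E
```

```text
t 9.075 xyh -0.0031 -0.0883 tip h 0.0186 beta -52.22 F [-1.3  0.3  2.7] q [-0.69 -0.04  1.96  0.16  1.05  0.18]
in tool: off -0.0565 r 0.068
```

Request:
move_arm(deltas=[0,0,0.002,0,0,0,0,0,0,0.004,0,0,0,0,0,0,0.005,0,0,0,0,0,0,0.005,0,0,0,0])

```text
t: 9.57
tool_pos: [0.4895, -0.2702, 0.0775]
orientation: [2.895, 0.959, 0.321]
force: [-15.5, 6.7, 26.0]
opening: 0.0004
gripper_force: 14.2
```

```bash
python3 - <<'E'
from h import *
rel()
E
```

```text
t 9.575 xyh -0.0029 -0.0885 tip h 0.0154 beta -52.19 F [-15.5   6.7  26. ] q [-0.69 -0.03  1.96  0.16  1.04  0.18]
in tool: off -0.0565 r 0.0683
```

Request:
move_arm(deltas=[0,0,-0.003,0,0,0,0,0,0,-0.003,0,0,0,0])

```text
t: 9.82
tool_pos: [0.4891, -0.2702, 0.0787]
orientation: [2.894, 0.958, 0.322]
force: [-0.6, 1.1, 3.9]
opening: 0.0003
gripper_force: 2.1
```

```bash
python3 -c "
from h import *
rel()"
```

```text
t 9.825 xyh -0.003 -0.0885 tip h 0.0167 beta -52.23 F [-0.6  1.1  3.9] q [-0.69 -0.03  1.96  0.16  1.04  0.18]
in tool: off -0.0565 r 0.0682
```

Request:
move_arm(deltas=[0,0,-0.002,0,0,0,0,0,0,-0.002,0,0,0,0])

```text
t: 10.07
tool_pos: [0.4886, -0.2701, 0.0803]
orientation: [2.895, 0.958, 0.321]
force: [1.6, -0.1, 3.6]
opening: 0.0004
gripper_force: 1.5
```

```bash
python3 -c "
from h import *
rel()"
```

```text
t 10.075 xyh -0.0032 -0.0884 tip h 0.0183 beta -52.23 F [ 1.6 -0.1  3.6] q [-0.69 -0.03  1.96  0.16  1.05  0.18]
in tool: off -0.0566 r 0.0681
```

Request:
move_arm(deltas=[0,0,-0.002,0,0,0,0,0,0,-0.002,0,0,0,0])

```text
t: 10.32
tool_pos: [0.4875, -0.2698, 0.0817]
orientation: [2.896, 0.958, 0.32]
force: [0.3, -0.4, 2.1]
opening: 0.0005
gripper_force: 1.0
```

```bash
python3 -c "
from h import *
rel()"
```

```text
t 10.325 xyh -0.0038 -0.0882 tip h 0.0199 beta -52.24 F [ 0.3 -0.4  2.1] q [-0.69 -0.04  1.96  0.16  1.05  0.18]
in tool: off -0.057 r 0.0674
```

The spring force fades at a tip height of about 20 mm and the bottom was at 15.4 mm, so the button made its full travel. I retreat and check the dial.

Request:
move_arm(deltas=[0,0,-0.01,0,0,0,0,0,0,-0.05,0,0,0,0,0.04,-0.02,-0.1,0,0,0,0,0.083,-0.0425,-0.12,0,0,0,0,0.083,-0.0425,-0.12,0,0,0,0,0.083,-0.0425,-0.12,0,0,0,0,0.083,-0.0425,-0.12,0,0,0,0])

```text
t: 11.2
tool_pos: [0.5003, -0.1861, 0.2058]
orientation: [2.898, 0.957, 0.317]
force: [-0.1, -0.8, 0.6]
opening: 0.0005
gripper_force: 0.0
```

```bash
python3 - <<'E'
from h import *
rel(); bar(); print(robot.close_job())
E
```

```text
t 11.2 xyh 0.0341 -0.0042 tip h 0.1385 beta -52.32 F [-0.1 -0.8  0.6] q [-0.52 -0.24  1.91  0.11  1.29  0.39]
in tool: off 0.0243 r 0.0241
bar n 1187 mean [ 0.0024 -0.0002] rect 1.8 -0.6 13.2 66.0 axis deg 119.95496725308368 h 0.0259
button 282 0.0023 -0.0864 0.0197 0.01573091324903027 0.021743707991322123
panel h -0.0001
the job is handed in; nothing more can be done
None
```

I turned the dial four clicks clockwise (bar measured at 59.8° before and −60.0° after), pressed the store button about 5 mm down and let it come back up, and handed the job in at about 11 s; the hand-in returned no verdict.

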